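# Square up the specimen plates and latch them

## Task

The three white plates lie in a ragged stack in the squaring jig. First tap the stack's open edges until every plate lies flush against both fences; then press the jig's hinged flap down until its catch holds it shut over the squared stack. Keep the plates stacked in their order and leave the small can, the tally counter and the covered dish where they are.

Things in the scene. Friction and masses are not known exactly. Their poses are not given: they have to be found in the camera images.
- jig: Fixed squaring jig: grey block 94 x 74 mm, 30 mm high, carrying two aluminium fences, 10 mm thick, tops 50 mm above the table, that form a square corner. Origin: on the table under the centre of the squared stack's place. x to the far fence (inner face x = +45 mm, y -45..25), y to the left; right fence's inner face y = -35 mm, x -37..45; z up. Sides -x and +y are open.
- jig_open_corner (a point): Open corner of the jig's block, top edge, at (-37, 27, 30) mm in the jig's frame: the block ends here, so a squared stack overhangs it by 8 mm on the two open sides and a finger can reach from the table (z = 10 to 20 mm) past all the plates.
- catch (a point): Sprung ball of the flap's catch, at (34, -35, 60) mm in the jig's frame, in a steel housing on the right fence (jig x 25..43, y -46..-37 mm, top at z = 70 mm).
- flap (a joint): Metal flap hinged on the far fence, 52 mm wide (jig y -29..23), 50 mm long, 4 mm thick, black 9 mm rim along its free edge. Rad: 0 = shut, level, 2 mm over the stack; 0.45 to 0.6 = standing open, held by a weak spring. In the last 0.3 rad it must be pressed past a ball catch (about 6 N at the rim), which then holds it at 0 to 0.05; short of that it springs open.
- flap_edge (a point): Middle of the outer face (the top when shut) of the flap's black rim, 46 mm from the hinge axis. When shut it lies at (14, -3, 58.5) mm in the jig's frame.
- flap_hinge (a point): On the flap's hinge axis, at (60, 0, 52.5) mm in the jig's frame; the axis runs along the jig's y.
- plate_1: White plastic specimen plate with six faint round spots, 90 x 70 x 6 mm, 50 g, number 1 of three from the bottom of the stack; origin at the centre of its underside, x along the 90 mm side, z up. Squared up, it lies at (0, 0, 30) mm in the jig's frame, x along the jig's x.
- plate_2: White plastic specimen plate with six faint round spots, 90 x 70 x 6 mm, 50 g, number 2 of three from the bottom of the stack; origin at the centre of its underside, x along the 90 mm side, z up. Squared up, it lies at (0, 0, 36) mm in the jig's frame, x along the jig's x.
- plate_3: White plastic specimen plate with six faint round spots, 90 x 70 x 6 mm, 50 g, number 3 of three from the bottom of the stack; origin at the centre of its underside, x along the 90 mm side, z up. Squared up, it lies at (0, 0, 42) mm in the jig's frame, x along the jig's x.
- objective_can: Bystander: white can with black cap, 34 mm across, 58 mm high, origin under its centre.
- tally: Bystander: white hand tally counter, 48 x 66 x 23 mm, origin under its centre.
- petri: Bystander: round covered dish, 58 mm across, 14 mm high, origin under its centre.
Things that resemble listed ones, but are neither listed nor needed, are in the scene too. Leave any green or orange look-alike of the plate_3 alone.

How it is judged:
On the way, in this order (a step that is already met when the one before it is completed fails the run):
1. all three plates lie flush against both fences, with the flap still open (x of plate_1 in the frame of jig between -0.0025 and 0.0025 m and y of plate_1 in the frame of jig between -0.0025 and 0.0025 m and z of plate_1 in the frame of jig between 0.0275 and 0.0325 m and angle between the x axis of each of plate_1, plate_2, plate_3 and the x axis of jig, either way round below 0.04 rad and x of plate_2 in the frame of jig between -0.0025 and 0.0025 m and y of plate_2 in the frame of jig between -0.0025 and 0.0025 m and z of plate_2 in the frame of jig between 0.0335 and 0.0385 m and x of plate_3 in the frame of jig between -0.0025 and 0.0025 m and y of plate_3 in the frame of jig between -0.0025 and 0.0025 m and z of plate_3 in the frame of jig between 0.0395 and 0.0445 m and value of joint flap above 0.35 rad), for 0.2 s.
2. the flap is pressed shut (value of joint flap below 0.12 rad), for 0.2 s.
At the end, for the whole second after the job is handed in: All three plates lie at rest, stacked in their order in the jig, each within 2.5 mm of its place against the two fences (in both directions and in height) and within 0.04 rad of square, and the flap is held shut (below 0.12 rad) (x of plate_1 in the frame of jig between -0.0025 and 0.0025 m and y of plate_1 in the frame of jig between -0.0025 and 0.0025 m and z of plate_1 in the frame of jig between 0.0275 and 0.0325 m and angle between the x axis of each of plate_1, plate_2, plate_3 and the x axis of jig, either way round below 0.04 rad and x of plate_2 in the frame of jig between -0.0025 and 0.0025 m and y of plate_2 in the frame of jig between -0.0025 and 0.0025 m and z of plate_2 in the frame of jig between 0.0335 and 0.0385 m and x of plate_3 in the frame of jig between -0.0025 and 0.0025 m and y of plate_3 in the frame of jig between -0.0025 and 0.0025 m and z of plate_3 in the frame of jig between 0.0395 and 0.0445 m and linear speed of each of plate_1, plate_2, plate_3 below 0.01 m/s and value of joint flap below 0.12 rad); the robot touches nothing.
It fails at once if the small white capped can is moved by more than 20 mm (distance of objective_can from where it was at the start of the episode above 0.02 m).
It fails at once if the round hand tally counter is moved by more than 20 mm (distance of tally from where it was at the start of the episode above 0.02 m).
It fails at once if the small covered dish is moved by more than 20 mm (distance of petri from where it was at the start of the episode above 0.02 m).
It also fails if it takes over 64 s, if anything falls off the work surface, if the arm or the gripper's body presses on something with over 40 N, if the wrist force passes 120 N, or if a joint passes its speed limit or range.

## Robot

A 6-joint arm with a two-finger parallel gripper is mounted at the origin on a cart in front of the work surface, level with it; the furniture and walls round the work are solid. World frame = base frame: x ahead of the robot, y to its left, z up, the work surface at z = 0. Lengths are in m, angles in rad, forces in N, time in s.
With the tool pointing down it reaches from about 0.325 to 0.9 m from the base axis. Payload 3.5 kg.
Tool frame: the origin (TCP) lies at the very end of the fingers, on their centre line; the grasp point (between the pads) lies 19 mm behind it (bot.grip_point_offset is the distance from the TCP to the grasp point, in m); z points along the fingers, y is the line along which they close (so a half turn about z gives the same grasp; the last joint's range is limited). The gripper opens to 85 mm and grips with 20 to 120 N. Pads are 22 mm wide; open, the fingers measure 114 mm over their backs; the gripper's body (76 mm by 85 mm) begins 54 mm behind the grasp point. The pads swing forward as they close: fully open they stand 13 mm farther back than shut.
Start: joints at [1.246, 0.276, -0.026, 1.268, 0, 1.467], TCP at [0.137, 0.61, 0.231] pointing down, gripper open.
Joint ranges: [-3.12, 3.12], [-0.85, 1.88], [-1.08, 1.24], [-1.95, 2.15], [-1.57, 1.53], [-3.14, 3.14]. Speed limits (rad/s): [2.57, 2.57, 3.14, 3.14, 3.14, 3.14].

## Interface

Orientations are given as a unit quaternion [w, x, y, z].
In Python, from plant import bot, grab_frame, get_calibration gives the robot as it stands.
- The arm moves only by the tool jog_arm, never from a script. Its argument "commands" is a list of rows, each a list of 3 entries, a list of its own where there are three numbers: the shift along the tool's x, y, z as a fraction of full scale, then the turn about the tool's z as a fraction of full scale, then the opening, from 0 (shut) to 1 (fully open). In form: [[[x, y, z], yaw, hand], ...]. A call has 1 to 10 rows; each row is the pose to reach, as a shift and turn from the pose commanded when the call began, along the tool's axes at that moment, turning the shorter way round; what a row does not reach only later rows make up. Full scale, the value 1, is 1 m for a shift and pi rad for a turn. A row lasts 1/12 s, in which the tool goes at most 41.7 mm and 7.16 degrees, less where a joint would pass 70% of its speed; a pose out of reach is approached as far as the arm can. A call with a number of a shift or a turn outside -1 to 1 is refused whole. A call with a gripper value outside its range is refused whole. The fingers move at their own pace and stop on an object; "squeeze" is the grip in N (left out, the last holds). Time passes only in rows, so rows that repeat a pose let the fingers close. It gives the time, the measured TCP pose, the force, the opening and the grip force at its end, in the units of the state.
- bot.sense(): the state, without advancing time (a new reading comes with each control period).
- grab_frame(name): name is "scene" or "side" or "wrist"; returns (picture, depth): 480x640x3 uint8, red, green, blue; 480x640 float32, m along the optical axis (not along the pixel's ray), 0 where there is no reading.
- get_calibration(name): a dict with "K" (3x3 intrinsics, pixels), "R" (3x3) and "t" (3): a world point X has camera coordinates R X + t. Camera axes: x right, y down, z forward; pixel columns grow to the right and rows downward; lengths in m; the calibration is good to about 2 mm. A picture is of the moment at which its call begins: read the wrist's pose just before it. get_calibration takes no time and is no camera call; for the wrist camera it gives the pose at the moment of the call.
- bot.close_job(): hands the job in; it is judged then, once.
The state is a dict: "time_s": time; "joints": joint angles; "qvel": joint speeds; "joint_efforts": joint torques, N m; "tool_pos": TCP position; "orientation": TCP orientation; "contact_force": force on the tool from outside, world axes, zero at the start; "ft_torque": the same for the moment, N m; "opening": finger opening in m; "gripper_force": force on a finger pad.
Only numpy, scipy, OpenCV 4.12 (cv2) and the standard library are available. Lean on these libraries where they do the work, as an engineer would, in place of code of your own. Each camera call takes 0.05 s, during which the arm holds its last target. There are 200 camera calls.

## Working session

There is one attempt and no reset: what is moved stays moved. The work goes in short steps, Python scripts to look and compute and a tool call to move; the robot and the scene stay as the last step left them, time stands still between calls to the robot, and variables do not carry over. Pictures are saved under pics/ and viewed, at most 10 in all, crops included, and the job is handed in when it is done.

Besides the shell and the picture viewer there is one more tool, called after "Request:" as name([rows], argument=value, ...), one row to a line, values as JSON. jog_arm: Moves the arm, as the interface text tells. Shift numbers are shares of 1 m and turn numbers shares of pi rad, none past 1 either way. Its arguments: {"type":"object","properties":{"commands":{"type":"array"},"squeeze":{"type":"number"}},"required":["commands"]}

```bash
mkdir -p pics; python3 - <<'E'
from plant import bot, grab_frame, get_calibration
import cv2,numpy as np
for n in ("scene","side"):
    p,d=grab_frame(n); cv2.imwrite(f"pics/{n}0.png",p[:,:,::-1]); np.save(f"pics/{n}0.npy",d)
    c=get_calibration(n); print(n,c["K"],(-c["R"].T@c["t"]),c["R"])
s=bot.sense(); print(s["time_s"],s["tool_pos"],s["orientation"],s["opening"])
E
```

```text
scene [[444.53418046   0.         316.12883915]
 [  0.         444.53418046 238.35888956]
 [  0.           0.           1.        ]] [-0.08384034  0.79948727  0.41872012] [[-0.57731626 -0.81641298  0.01325813]
 [-0.34595416  0.22986479 -0.90965812]
 [ 0.73960912 -0.52974713 -0.41514615]]
side [[469.31262815   0.         319.20638946]
 [  0.         469.31262815 239.37259743]
 [  0.           0.           1.        ]] [0.76270037 0.79581293 0.74934234] [[-0.88427467  0.46669342  0.01598602]
 [ 0.36921089  0.71970817 -0.58796553]
 [-0.28590492 -0.51402082 -0.808728  ]]
0.1 [0.13727842 0.60899259 0.23023368] [-2.13167029e-04  1.10682761e-01  9.93855243e-01 -1.01785127e-03] 0.08522402032988
```

View pics/scene0.png

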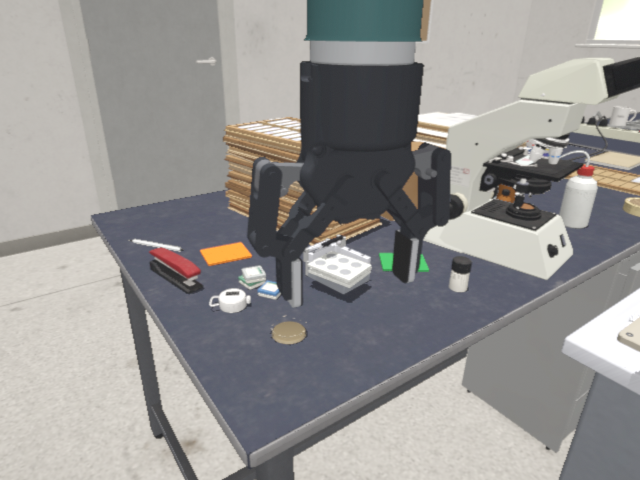

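View pics/side0.png

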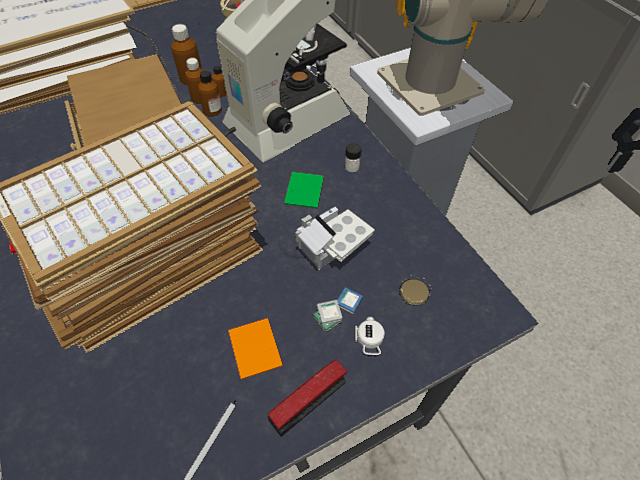

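The side view shows the jig near (335,237), the can at (353,158), the dish at (415,291), the tally at (370,333) and the green and orange look-alikes. Next I'll enlarge the jig and work out positions.

```bash
cat > h.py <<'E'
from plant import bot, grab_frame, get_calibration
import cv2,numpy as np
def w(n,u,v,d,c=None):
    c=c or get_calibration(n); K=c["K"]; p=np.array([(u-K[0,2])/K[0,0]*d,(v-K[1,2])/K[1,1]*d,d]); return c["R"].T@(p-c["t"])
def ray(n,u,v,z,c=None):
    c=c or get_calibration(n); o=-c["R"].T@c["t"]; q=w(n,u,v,1.,c)-o; return o+q*(z-o[2])/q[2]
def proj(n,X,c=None):
    c=c or get_calibration(n); p=(c["R"]@np.asarray(X).T).T+c["t"]; q=p@c["K"].T; return q[:,:2]/q[:,2:]
E
python3 - <<'E'
from h import *
d=np.load("pics/side0.npy"); p=cv2.imread("pics/side0.png")
for n,u,v in [("plate",352,234),("flap",315,232),("can",353,152),("dish",415,291),("tally",370,330),("tbl",300,280),("tbl2",390,250)]: print(n,w("side",u,v,d[v,u]).round(4))
cv2.imwrite("pics/side0c.png",cv2.resize(p[195:280,280:390],None,fx=7,fy=7,interpolation=cv2.INTER_CUBIC))
E
```

```text
plate [0.4552 0.368  0.0496]
flap [0.5201 0.3432 0.0658]
can [0.3485 0.1874 0.058 ]
dish [0.3975 0.5045 0.003 ]
tally [0.5177 0.5396 0.0227]
tbl [ 0.5729  0.3854 -0.0006]
tbl2 [3.871e-01 4.052e-01 2.000e-04]
```

View pics/side0c.png

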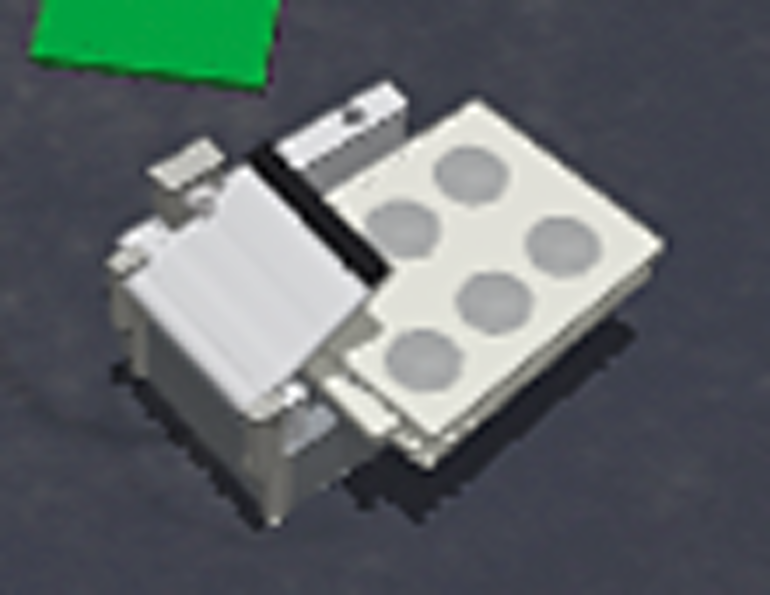

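The crop shows the flap standing open with its rim from (258,150) to (380,275), the right fence's top ending at (408,100), and the top plate's corners at (477,98), (663,243) and (432,435). Plate 2 sticks out on the left.

```bash
python3 - <<'E'
from h import *
f=lambda x,y,z:ray("side",280+x/7,195+y/7,z)
A=[f(477,98,.048),f(663,243,.048),f(432,435,.048)]
print("plate3",np.round(A,4),[np.linalg.norm(A[1]-A[i]) for i in (0,2)])
def fr(a,b): v=b-a; return np.round(a,4),np.round(b,4),np.degrees(np.arctan2(v[1],v[0])),np.linalg.norm(v)
print("p3 x", fr(A[1],A[2]))
print("fence top outer edge",fr(f(385,83,.05),f(275,148,.05)))
print("fence top inner edge",fr(f(408,102,.05),f(300,165,.05)))
print("rim",fr(f(380,270,.075),f(258,150,.075)))
print("far fence base corner",f(275,525,0), "left base", f(120,378,0))
c=get_calibration("wrist"); print((-c["R"].T@c["t"]),c["R"],c["K"]); print(bot.sense()["tool_pos"])
E
```

```text
plate3 [[0.4307 0.3112 0.048 ]
 [0.4114 0.3778 0.048 ]
 [0.4972 0.4035 0.048 ]] [np.float64(0.06937326667377104), np.float64(0.08953181310364486)]
p3 x (array([0.4114, 0.3778, 0.048 ]), array([0.4972, 0.4035, 0.048 ]), np.float64(16.666236213107787), np.float64(0.08953181310364486))
fence top outer edge (array([0.4517, 0.2963, 0.05  ]), array([0.4897, 0.3028, 0.05  ]), np.float64(9.792794674595193), np.float64(0.038527619616208646))
fence top inner edge (array([0.4494, 0.3052, 0.05  ]), array([0.4864, 0.3112, 0.05  ]), np.float64(9.236933793711488), np.float64(0.03751843608234906))
rim (array([0.4942, 0.3682, 0.075 ]), array([0.5038, 0.319 , 0.075 ]), np.float64(-79.01464087600158), np.float64(0.05007460806925754))
far fence base corner [0.5309705  0.38272733 0.        ] left base [0.54674814 0.32041952 0.        ]
[0.0591404  0.62642816 0.37261899] [[ 0.22022257  0.97544835 -0.00159295]
 [ 0.92776076 -0.20895143  0.3091913 ]
 [ 0.3012673  -0.06956878 -0.95099853]] [[425.91068867   0.         320.35504462]
 [  0.         425.91068867 233.7644749 ]
 [  0.           0.           1.        ]]
[0.13727842 0.60899259 0.23023368]
```

Request:
jog_arm([
  [[-0.334,-0.195,0.03],-0.128,1],
  [[-0.334,-0.195,0.03],-0.128,1],
  [[-0.334,-0.195,0.03],-0.128,1],
  [[-0.334,-0.195,0.03],-0.128,1],
  [[-0.334,-0.195,0.03],-0.128,1],
  [[-0.334,-0.195,0.03],-0.128,1],
  [[-0.334,-0.195,0.03],-0.128,1],
  [[-0.334,-0.195,0.03],-0.128,1],
  [[-0.334,-0.195,0.03],-0.128,1],
  [[-0.334,-0.195,0.03],-0.128,1],
])

```text
time_s: 0.93
tool_pos: [0.423, 0.3426, 0.2005]
orientation: [0.0, -0.088, 0.996, -0.001]
contact_force: [0.5, 0.5, 0.4]
opening: 0.0853
gripper_force: 0.0
```

```bash
python3 - <<'E'
from h import *
import pickle
grab_frame("wrist")
for i in range(3): grab_frame("wrist")
c=get_calibration("wrist"); p,d=grab_frame("wrist"); s=bot.sense(); print(s["time_s"],s["tool_pos"],s["orientation"],s["contact_force"])
pickle.dump((c,p,d),open("pics/w1.pkl","wb")); cv2.imwrite("pics/w1.png",p[:,:,::-1])
E
```

```text
1.1833 [0.41968724 0.34620213 0.20101837] [-5.67234810e-04 -9.01434099e-02  9.95928633e-01  5.16850770e-05] [-0.68285431 -0.48929967 -0.03697055]
```

View pics/w1.png

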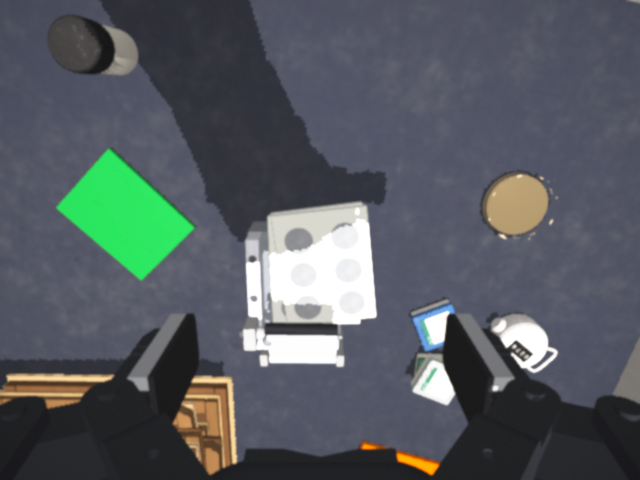

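The wrist view has the jig at (250-375, 205-365), nearly aligned with the picture: the right fence is on the left at (255,290) and the flap is at the bottom. The can, dish and tally are well clear. I'll enlarge it to measure.

```bash
python3 - <<'E'
import cv2
p=cv2.imread("pics/w1.png"); cv2.imwrite("pics/w1c.png",cv2.resize(p[198:373,235:390],None,fx=5,fy=3.4285714,interpolation=cv2.INTER_CUBIC) if 0 else cv2.resize(p[198:373,235:390],(465,525),interpolation=cv2.INTER_CUBIC))
E
```

```text
(no output)
```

View pics/w1c.png

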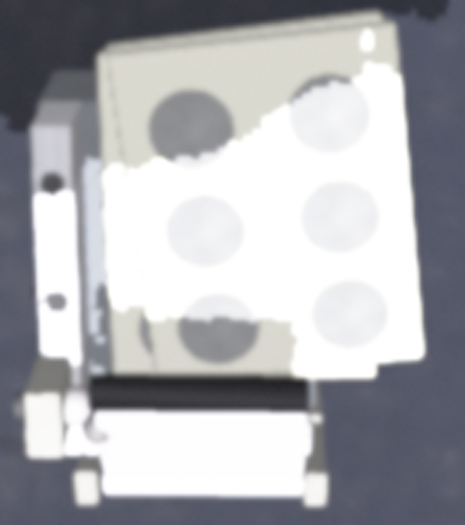

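The crop shows the right fence's near-end top corners at (33,122) and (76,122), and the catch housing's top from (27,395) to (62,457). I'll fit the jig pose from both views.

```bash
cat >> h.py <<'E'
def jw(P,J):
    P=np.atleast_2d(P)/1000.; c,s=np.cos(J[2]),np.sin(J[2]); return np.c_[J[0]+c*P[:,0]-s*P[:,1],J[1]+s*P[:,0]+c*P[:,1],P[:,2]]
def wj(X,J):
    X=np.atleast_2d(X); c,s=np.cos(J[2]),np.sin(J[2]); a=X[:,0]-J[0];b=X[:,1]-J[1]; return 1000*np.c_[c*a+s*b,-s*a+c*b,X[:,2]]
E
python3 - <<'E'
from h import *
import pickle
from scipy.optimize import least_squares
c,p,d=pickle.load(open("pics/w1.pkl","rb")); cs=get_calibration("side")
Pw=np.array([[-37,-45,50],[-37,-35,50],[25,-46,70],[25,-37,70],[43,-37,70],[43,-46,70]])
uw=np.array([[33,122],[76,122],[28,395],[62,395],[62,457],[25,457]])/3+[235,198]
Ps=np.array([[-37,-35,50],[-37,-45,50],[43,-46,70],[25,-46,70],[25,-37,70]]); us=np.array([[408,102],[388,82],[150,172],[207,138],[224,153]])/7+[280,195]
def r(J,k=3): 
    a=(proj("w",jw(Pw,J),c)-uw).ravel(); b=(proj("s",jw(Ps,J),cs)-us).ravel(); return a if k==1 else b if k==2 else np.r_[a,b]
for k in (1,2,3):
    q=least_squares(r,[.47,.35,.18],args=(k,),loss="soft_l1"); print(k,q.x,np.degrees(q.x[2]),np.round(r(q.x,k),1))
J=q.x; np.save("J.npy",J)
f=lambda x,y,z:wj(ray("w",235+x/3,198+y/3,z,c),J).round(1)
print("p3 corners",f(107,55,.048),f(396,25,.048),f(424,357,.048))
print("flap rim",f(92,378,.078),f(308,378,.078))
for u,v in [(300,245),(350,280),(340,330),(305,346),(254,262),(254,280),(257,336)]: print(u,v,wj(w("w",u,v,d[v,u],c),J).round(1))
E
```

```text
1 [0.47810835 0.3462631  0.15603485] 8.940138559220866 [ 0.4  0.5 -0.2  0.8 -1.3 -0.9 -0.2 -0.7  0.4  0.1  0.5 -0.1]
2 [0.47989415 0.34632081 0.16904334] 9.685470177007625 [ 0.1  0.1 -0.2 -0.2  0.1 -0.5 -0.2 -0.1  0.2  0.7]
3 [0.47838834 0.34623074 0.15688227] 8.988691782003459 [ 0.2  0.9 -0.3  1.2 -1.3 -0.5 -0.3 -0.3  0.3  0.5  0.5  0.3  1.1 -0.1
  0.8 -0.5  0.9 -1.1  0.6 -0.7  1.   0.2]
p3 corners [[-54.4 -27.2  48. ]] [[-63.3  41.6  48. ]] [[25.1 53.8 48. ]]
flap rim [[ 15.8 -28.4  78. ]] [[14.7 22.2 78. ]]
300 245 [[-32.9  -6.   47.7]]
350 280 [[-6.  32.  48.4]]
340 330 [[51.9 27.6 23.2]]
305 346 [[41.2 -0.9 65.2]]
254 262 [[-19.6 -39.8  50. ]]
254 280 [[ -5.5 -40.   50.9]]
257 336 [[ 33.4 -36.7  65.2]]
```

Request:
jog_arm([
  [[-0.048,0.081,0.0],0.006,0],
  [[-0.048,0.081,0.0],0.006,0],
  [[-0.048,0.081,0.0],0.006,0],
  [[-0.048,0.081,0.05],0.006,0],
  [[-0.048,0.081,0.09],0.006,0],
  [[-0.048,0.081,0.12],0.006,0],
  [[-0.048,0.081,0.15],0.006,0],
  [[-0.048,0.081,0.175],0.006,0],
  [[-0.048,0.081,0.183],0.006,0],
  [[-0.048,0.081,0.183],0.006,0],
])

```text
time_s: 2.02
tool_pos: [0.4499, 0.4336, 0.0156]
orientation: [-0.003, -0.082, 0.997, -0.002]
contact_force: [0.2, -0.1, 0.1]
opening: -0.0
gripper_force: 0.0
```

```bash
cat > st.py <<'E'
from h import *
J=np.load("J.npy"); J[2]=.161
s=bot.sense(); q=s["orientation"]; a=np.array(s["contact_force"]); c_,s_=np.cos(J[2]),np.sin(J[2])
from scipy.spatial.transform import Rotation as R
X=R.from_quat([q[1],q[2],q[3],q[0]]).as_matrix()
print(s["time_s"],"jig",wj(s["tool_pos"],J).round(1),"toolx-jigx deg",np.degrees(np.arctan2(-X[1,0],-X[0,0])-J[2]).round(2),"tilt",X[:,2].round(3),"F jig",np.round([c_*a[0]+s_*a[1],-s_*a[0]+c_*a[1],a[2]],1),"open",s["opening"])
E
python3 st.py; python3 - <<'E'
from h import *
p,d=grab_frame("side"); cv2.imwrite("pics/s2.png",cv2.resize(p[160:320,260:460],(800,640))[:600,:,::-1])
E
```

```text
2.0167 jig [[-14.2  90.8  15.6]] toolx-jigx deg 0.15 tilt [-0.005 -0.004 -1.   ] F jig [ 0.2 -0.2  0.1] open -4.7349884590780824e-05
```

View pics/s2.png

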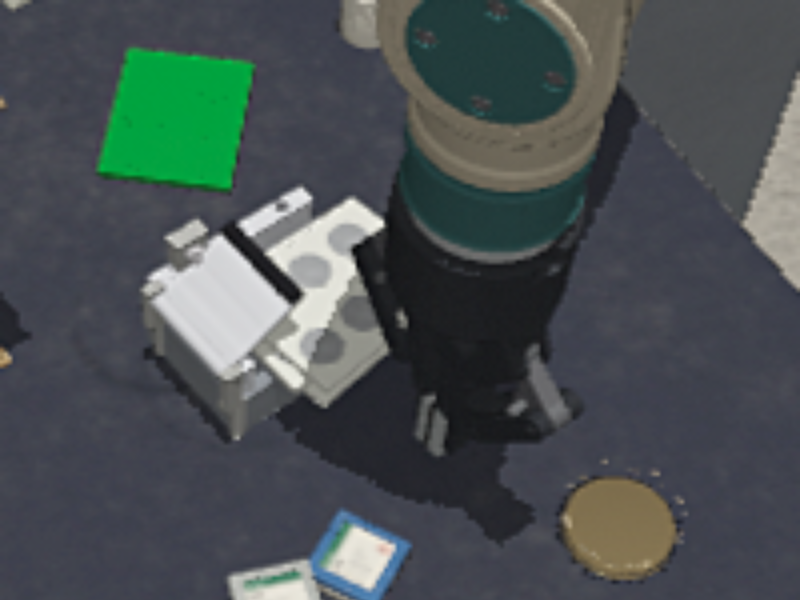

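The fingertips are shut at (435,430), clear beside the stack, and the knuckles stay above the plates. I'll push in jig -y.

Request:
jog_arm([
  [[-0.003,-0.02,0],0,0],
  [[-0.003,-0.024,0],0,0],
  [[-0.003,-0.027,0],0,0],
  [[-0.003,-0.03,0],0,0],
  [[-0.003,-0.033,0],0,0],
  [[-0.003,-0.035,0],0,0],
  [[-0.003,-0.037,0],0,0],
  [[-0.003,-0.039,0],0,0],
])

```text
time_s: 2.73
tool_pos: [0.4631, 0.3982, 0.0194]
orientation: [0.001, -0.081, 0.997, 0.002]
contact_force: [-0.4, 6.1, 2.9]
opening: -0.0
gripper_force: 2.6
```

```bash
python3 st.py
```

```text
2.7333 jig [[-6.7 53.7 19.4]] toolx-jigx deg 0.08 tilt [ 0.001  0.004 -1.   ] F jig [0.6 6.  2.9] open -2.399271727113694e-05
```

Request:
jog_arm([
  [[0,0,0.003],0,0],
  [[0,0,0.003],0,0],
])

```text
time_s: 2.9
tool_pos: [0.4629, 0.3978, 0.0158]
orientation: [0.001, -0.081, 0.997, 0.002]
contact_force: [-0.2, 5.6, 2.7]
opening: -0.0001
gripper_force: 2.8
```

```bash
python3 st.py; python3 - <<'E'
from h import *
p,d=grab_frame("side"); q,_=grab_frame("wrist"); a=cv2.resize(p[190:290,280:390],(660,600)); cv2.imwrite("pics/s3.png",np.hstack([cv2.resize(p[195:280,285:380],(475,425)),cv2.resize(q[0:480,60:460],(325,425))])[:,:800,::-1])
E
```

```text
2.9 jig [[-7.  53.4 15.8]] toolx-jigx deg 0.06 tilt [ 0.001  0.003 -1.   ] F jig [0.7 5.5 2.7] open -0.0001307417130633709
```

View pics/s3.png

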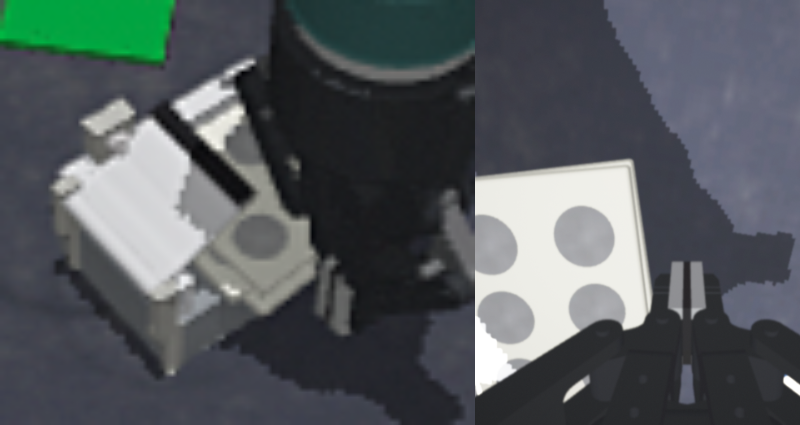

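The fingers' black backs touch the top plate's edge, and the grey tips below them are narrower. I'll back off, go slightly lower and push on.

Request:
jog_arm([
  [[0,0.008,0],0,0],
  [[0,0.008,0.006],0,0],
  [[0,0.003,0.006],0,0],
  [[0,0,0.006],0,0],
  [[0,-0.002,0.006],0,0],
  [[0,-0.004,0.006],0,0],
  [[0,-0.005,0.006],0,0],
  [[0,-0.005,0.006],0,0],
])

```text
time_s: 3.67
tool_pos: [0.4637, 0.3945, 0.0099]
orientation: [0.0, -0.081, 0.997, 0.004]
contact_force: [-0.3, 10.7, -0.9]
opening: 0.0
gripper_force: 4.6
```

```bash
python3 st.py
```

```text
3.6667 jig [[-6.8 50.   9.9]] toolx-jigx deg 0.1 tilt [ 0.     0.008 -1.   ] F jig [ 1.4 10.6 -0.9] open 1.0679734075136618e-05
```

Request:
jog_arm([
  [[0,0.03,0],0,0],
  [[0.035,0.03,0],0,0],
  [[0.07,0.03,0],0,0],
  [[0.084,0.01,0],0,0],
  [[0.084,-0.025,0],0,0],
  [[0.084,-0.047,0],0,0],
  [[0.084,-0.047,0],0,0],
])

```text
time_s: 4.25
tool_pos: [0.3854, 0.3261, 0.008]
orientation: [-0.002, -0.079, 0.997, -0.003]
contact_force: [-0.8, -0.2, 0.1]
opening: -0.0002
gripper_force: 0.0
```

```bash
python3 st.py; python3 - <<'E'
from h import *
import pickle
c=get_calibration("wrist");q,d=grab_frame("wrist"); cv2.imwrite("pics/w4.png",q[:,:,::-1]);pickle.dump((c,q,d),open("pics/w4.pkl","wb"))
E
```

```text
4.25 jig [[-95.  -5.   8.]] toolx-jigx deg -0.16 tilt [-0.004 -0.006 -1.   ] F jig [-0.8 -0.1  0.1] open -0.00022373625972489457
```

View pics/w4.png

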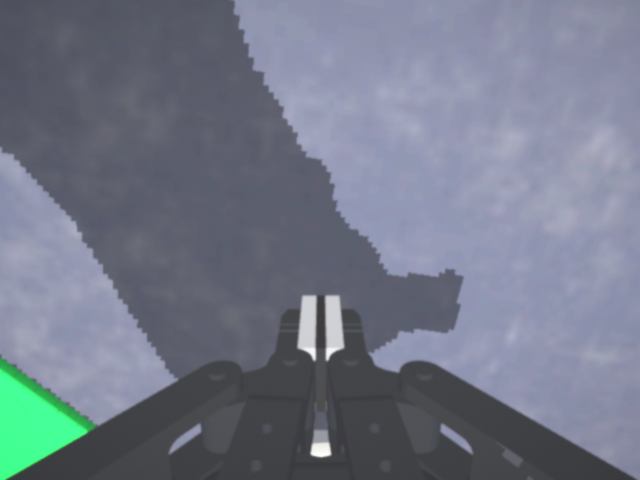

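Request:
jog_arm([
  [[-0.018,0.004,-0.002],0.001,0],
  [[-0.021,0.004,-0.002],0.001,0],
  [[-0.024,0.004,-0.002],0.001,0],
  [[-0.027,0.004,-0.002],0.001,0],
  [[-0.03,0.004,-0.002],0.001,0],
  [[-0.032,0.004,-0.002],0.001,0],
  [[-0.034,0.004,-0.002],0.001,0],
  [[-0.036,0.004,-0.002],0.001,0],
  [[-0.036,0.004,-0.002],0.001,0],
])

```text
time_s: 5.05
tool_pos: [0.421, 0.3412, 0.0109]
orientation: [-0.002, -0.079, 0.997, 0.0]
contact_force: [-1.5, 0.9, -0.5]
opening: -0.0003
gripper_force: 1.1
```

```bash
python3 st.py
```

```text
5.05 jig [[-57.4   4.3  10.9]] toolx-jigx deg -0.1 tilt [-0.003  0.    -1.   ] F jig [-1.4  1.2 -0.5] open -0.00030892419502006653
```

Request:
jog_arm([
  [[-0.001,-0.003,0],0,0],
  [[-0.002,-0.003,0],0,0],
  [[-0.003,-0.003,0],0,0],
  [[-0.004,-0.003,0],0,0],
  [[-0.004,-0.003,0],0,0],
])

```text
time_s: 5.47
tool_pos: [0.4229, 0.3383, 0.0108]
orientation: [-0.004, -0.08, 0.997, 0.0]
contact_force: [-11.8, 2.3, 8.4]
opening: 0.0001
gripper_force: 5.5
```

```bash
python3 st.py
```

```text
5.4667 jig [[-56.    1.1  10.8]] toolx-jigx deg -0.08 tilt [-0.008 -0.    -1.   ] F jig [-11.3   4.2   8.4] open 0.00014188355232302598
```

Request:
jog_arm([
  [[0.03,0,0],0,0],
  [[0.03,0.04,0],0,0],
  [[0.03,0.077,0],0,0],
  [[0,0.077,0],0,0],
  [[-0.04,0.077,0],0,0],
  [[-0.046,0.068,0],0,0],
  [[-0.046,0.059,0],0,0],
  [[-0.046,0.054,0],0,0],
  [[-0.046,0.051,0],0,0],
  [[-0.046,0.049,0],0,0],
])

```text
time_s: 6.3
tool_pos: [0.4634, 0.3928, 0.0109]
orientation: [-0.001, -0.079, 0.997, -0.001]
contact_force: [-0.3, 0.6, 0.1]
opening: 0.0
gripper_force: 0.0
```

```bash
python3 st.py
```

```text
6.3 jig [[-7.3 48.4 10.9]] toolx-jigx deg -0.19 tilt [-0.002 -0.001 -1.   ] F jig [-0.2  0.7  0.1] open 6.800829787428718e-07
```

Request:
jog_arm([
  [[0,-0.002,0],0,0],
  [[0,-0.003,0],0,0],
  [[0,-0.003,0],0,0],
])

```text
time_s: 6.55
tool_pos: [0.4635, 0.3927, 0.0114]
orientation: [-0.001, -0.08, 0.997, 0.002]
contact_force: [-3.7, 4.9, 0.0]
opening: 0.0005
gripper_force: 2.3
```

```bash
python3 st.py
```

```text
6.55 jig [[-7.3 48.2 11.4]] toolx-jigx deg -0.08 tilt [-0.002  0.003 -1.   ] F jig [-2.9  5.5  0. ] open 0.00047932707619943347
```

Request:
jog_arm([
  [[0,-0.003,0],0,0],
  [[0,-0.005,0],0,0],
  [[0,-0.005,0],0,0],
])

```text
time_s: 6.8
tool_pos: [0.4635, 0.3928, 0.0122]
orientation: [-0.002, -0.081, 0.997, 0.007]
contact_force: [-6.7, 15.8, -0.4]
opening: -0.0002
gripper_force: 8.4
```

```bash
python3 st.py
```

```text
6.8 jig [[-7.3 48.4 12.2]] toolx-jigx deg 0.07 tilt [-0.005  0.014 -1.   ] F jig [-4.  16.7 -0.4] open -0.00017781464550850257
```

Request:
jog_arm([
  [[0,0.037,0],0,0],
  [[0.04,0.037,0],0,0],
  [[0.078,0.037,0],0,0],
  [[0.078,0,0],0,0],
  [[0.078,-0.04,0],0,0],
  [[0.06,-0.04,0],0,0],
  [[0.053,-0.04,0],0,0],
  [[0.05,-0.04,0],0,0],
  [[0.047,-0.04,0],0,0],
  [[0.044,-0.04,0],0,0],
])

```text
time_s: 7.63
tool_pos: [0.4227, 0.3391, 0.0108]
orientation: [-0.006, -0.08, 0.997, -0.001]
contact_force: [-18.7, -2.2, 14.4]
opening: 0.0001
gripper_force: 9.3
```

```bash
python3 st.py
```

```text
7.6333 jig [[-56.2   1.9  10.8]] toolx-jigx deg -0.05 tilt [-0.013 -0.002 -1.   ] F jig [-18.8   0.8  14.4] open 7.614966808978547e-05
```

Request:
jog_arm([
  [[0.02,0,0],0,0],
  [[0.03,0,-0.02],0,0],
  [[0.03,0,-0.06],0,0],
  [[0.03,0,-0.1],0,0],
  [[0.02,0,-0.14],0,0],
  [[0,0,-0.175],0,0],
  [[-0.03,0,-0.19],0,0],
  [[-0.045,0,-0.19],0,0],
  [[-0.045,0,-0.19],0,0],
  [[-0.045,0,-0.19],0,0],
])

```text
time_s: 8.47
tool_pos: [0.4739, 0.3481, 0.2017]
orientation: [0.0, -0.079, 0.997, 0.0]
contact_force: [0.0, -0.4, 0.3]
opening: 0.0003
gripper_force: 0.0
```

```bash
python3 st.py; python3 - <<'E'
from h import *
import pickle
grab_frame("wrist");grab_frame("wrist")
c=get_calibration("wrist");q,d=grab_frame("wrist");pickle.dump((c,q,d),open("pics/w5.pkl","wb"))
J=np.load("J.npy");J[2]=.161
u=proj("w",jw([0,0,48],J),c)[0]; print(u)
x,y=int(u[0])-90,max(0,int(u[1])-85); print(x,y)
cv2.imwrite("pics/w5.png",cv2.resize(q[y:y+150,x:x+170],None,fx=4,fy=4,interpolation=cv2.INTER_CUBIC)[:,:,::-1])
E
```

```text
8.4667 jig [[ -4.1   2.5 201.7]] toolx-jigx deg -0.13 tilt [ 0.001  0.001 -1.   ] F jig [-0.1 -0.4  0.3] open 0.0002668080440477908
[317.87300261 221.72533716]
227 136
```

View pics/w5.png

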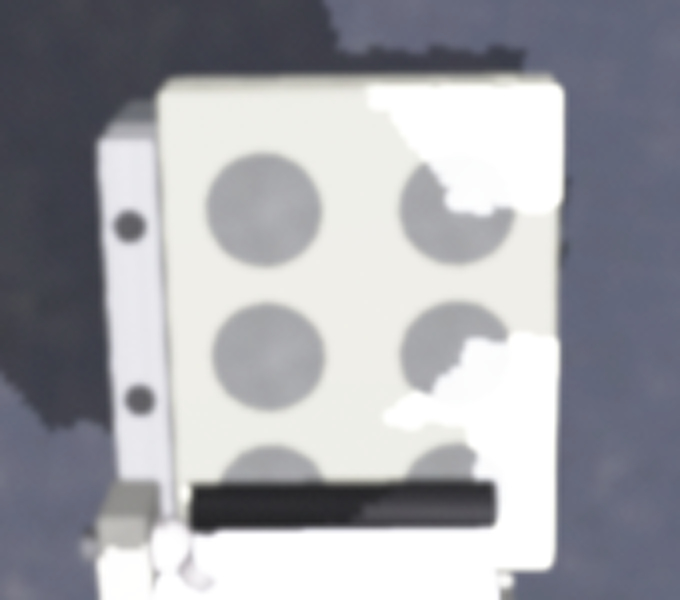

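The top plate now runs from (160,82) to (555,570) in the crop and touches the right fence, with the lower plates hidden right under it. The flap rim is at (190-495, 485-525). Checking the numbers.

```bash
python3 - <<'E'
from h import *
import pickle
c,q,d=pickle.load(open("pics/w5.pkl","rb")); J=np.load("J.npy");J[2]=.161
f=lambda n,x,y,z:print(n,wj(ray("w",227+x/4,136+y/4,z,c),J).round(1))
f("p3",160,82,.048);f("p3",563,82,.048);f("p3",555,570,.048)
f("fence in",157,138,.05);f("fence out",97,140,.05);f("fence in far",175,480,.05);f("fence out far",118,480,.05)
f("bottom -x edge L",175,73,.030);f("bottom R",550,73,.030)
f("rim",190,505,.078);f("rim",495,505,.078)
for x,y in [(260,300),(480,300),(260,120),(500,550),(340,505)]:
    u,v=int(227+x/4),int(136+y/4); print(wj(w("w",u,v,d[v,u],c),J).round(1))
E
```

```text
p3 [[-46.8 -34.8  48. ]]
p3 [[-46.6  34.5  48. ]]
p3 [[44.6 35.9 48. ]]
fence in [[-37.4 -35.4  50. ]]
fence out [[-37.1 -45.8  50. ]]
fence in far [[ 25.6 -34.7  50. ]]
fence out far [[ 25.6 -45.2  50. ]]
bottom -x edge L [[-46.  -34.2  30. ]]
bottom R [[-45.8  34.   30. ]]
rim [[ 19.4 -28.9  78. ]]
rim [[19.5 22.1 78. ]]
[[ -8.3 -18.4  48.9]]
[[-7.8 20.9 47.4]]
[[-40.3 -17.7  48.4]]
[[40.8 25.6 46.4]]
[[18.5 -3.8 80. ]]
```

All three plates measure within about 1.5 mm of square, so next is the flap.

Request:
jog_arm([
  [[-0.021,-0.005,0.02],0.001,0],
  [[-0.021,-0.005,0.06],0.001,0],
  [[-0.021,-0.005,0.09],0.001,0],
  [[-0.021,-0.005,0.105],0.001,0],
  [[-0.021,-0.005,0.11],0.001,0],
  [[-0.021,-0.005,0.11],0.001,0],
])

```text
time_s: 9.12
tool_pos: [0.4923, 0.3446, 0.089]
orientation: [-0.002, -0.078, 0.997, -0.001]
contact_force: [-0.2, -0.0, 0.3]
opening: 0.0001
gripper_force: 0.0
```

```bash
python3 st.py
```

```text
9.1167 jig [[13.5 -3.8 89. ]] toolx-jigx deg -0.3 tilt [-0.005 -0.003 -1.   ] F jig [-0.2  0.   0.3] open 0.00010263958408368518
```

Request:
jog_arm([
  [[-0.002,0.001,0.006],0.001,0],
  [[-0.002,0.001,0.01],0.001,0],
  [[-0.002,0.001,0.014],0.001,0],
  [[-0.002,0.001,0.018],0.001,0],
  [[-0.002,0.001,0.022],0.001,0],
  [[-0.002,0.001,0.026],0.001,0],
  [[-0.002,0.001,0.029],0.001,0],
  [[-0.002,0.001,0.031],0.001,0],
  [[-0.002,0.001,0.031],0.001,0],
])

```text
time_s: 9.87
tool_pos: [0.4969, 0.3468, 0.0599]
orientation: [0.0, -0.076, 0.997, -0.0]
contact_force: [-1.1, -0.0, 0.9]
opening: 0.0
gripper_force: 0.5
```

```bash
python3 st.py
```

```text
9.8667 jig [[18.4 -2.4 59.9]] toolx-jigx deg -0.52 tilt [ 0. -0. -1.] F jig [-1.1  0.2  0.9] open 4.336578777452745e-05
```

Request:
jog_arm([
  [[0,0,0.002],0,0],
  [[0,0,0.004],0,0],
  [[0,0,0.005],0,0],
  [[0,0,0.005],0,0],
])

```text
time_s: 10.2
tool_pos: [0.497, 0.3471, 0.0577]
orientation: [0.0, -0.076, 0.997, 0.0]
contact_force: [-4.2, -2.9, 14.0]
opening: 0.0
gripper_force: 6.7
```

```bash
python3 st.py
```

```text
10.2 jig [[18.5 -2.1 57.7]] toolx-jigx deg -0.51 tilt [ 0.001  0.    -1.   ] F jig [-4.6 -2.2 14. ] open 1.0988215920315082e-05
```

Firm stop at 58 mm, which matches shut. I'll lift off and look.

Request:
jog_arm([
  [[0,0,-0.01],0,0],
  [[0,0,-0.04],0,0],
  [[0.005,0,-0.08],0,0],
  [[0.01,0,-0.12],0,0],
  [[0.02,0,-0.145],0,0],
  [[0.02,0,-0.145],0,0],
  [[0.02,0,-0.145],0,0],
  [[0.02,0,-0.145],0,0],
])

```text
time_s: 10.87
tool_pos: [0.4767, 0.3437, 0.1997]
orientation: [-0.0, -0.076, 0.997, -0.0]
contact_force: [-0.9, 0.2, -1.0]
opening: 0.0002
gripper_force: 0.0
```

```bash
python3 st.py; python3 - <<'E'
from h import *
grab_frame("wrist")
c=get_calibration("wrist");q,d=grab_frame("wrist")
J=np.load("J.npy");J[2]=.161
for P in ([14,-3,58.5],[14,12,58.5],[14,-18,58.5],[35,10,56],[-20,0,48],[-20,25,48],[-40,20,48]):
    u=proj("w",jw(P,J),c)[0].astype(int); print(P,wj(w("w",u[0],u[1],d[u[1],u[0]],c),J).round(1),q[u[1],u[0]])
u=proj("w",jw([0,0,48],J),c)[0]; x,y=int(u[0])-90,max(0,int(u[1])-85); print(x,y)
cv2.imwrite("pics/w6.png",cv2.resize(q[y:y+150,x:x+170],None,fx=4,fy=4,interpolation=cv2.INTER_CUBIC)[:,:,::-1])
E
```

```text
10.8667 jig [[ -2.1  -2.3 199.7]] toolx-jigx deg -0.51 tilt [-0. -0. -1.] F jig [-0.9  0.3 -1. ] open 0.0001614665060863462
[14, -3, 58.5] [[12.7 -3.1 60.6]] [42 41 43]
[14, 12, 58.5] [[12.7 11.5 61. ]] [71 70 75]
[14, -18, 58.5] [[ 12.3 -18.4  61.4]] [41 41 44]
[35, 10, 56] [[35.3  9.7 55.2]] [255 255 255]
[-20, 0, 48] [[-20.7  -0.   48.2]] [229 229 223]
[-20, 25, 48] [[-20.5  24.4  48.4]] [169 169 172]
[-40, 20, 48] [[-40.1  20.   48.4]] [255 255 255]
234 132
```

View pics/w6.png

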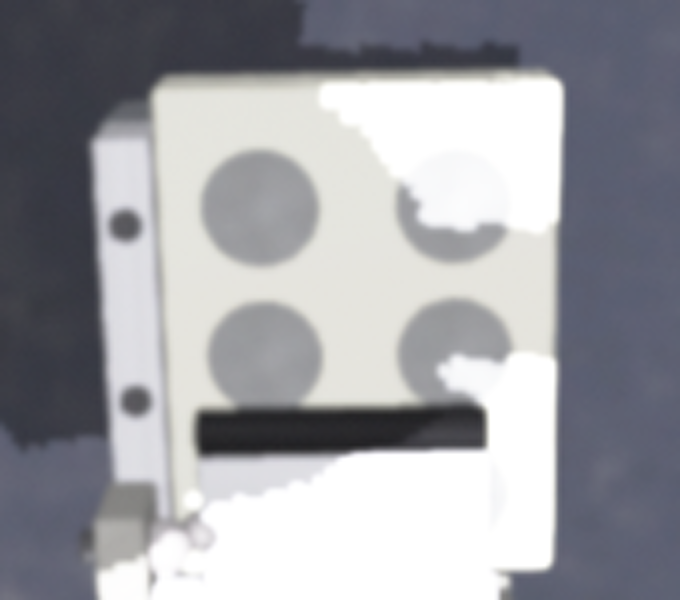

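The rim has dropped to (195-487, 408-452) at about 60 mm and stays there with the arm away, and the plates are still square, so I'm handing in.

```bash
python3 -c "
from plant import bot
print(bot.close_job())"
```

```text
the job is handed in; nothing more can be done
None
```

I squared the three plates against both fences, pressed the flap shut so its catch held, and handed the job in at about 11 s; the hand-in returned no verdict. In the last wrist view the flap was down and the top plate still square. I never saw plates 1 and 2 whole, only their edges lined up beneath it, and I did not re-measure the can, tally counter or dish, though no planned move came near them.

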